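# Fit the stacked wooden lids to their jars

## Task

The turned wooden lids for the four cream jars are piled in one stack on the bench. Take the stack apart and close each jar with the lid that fits it, plug down in the mouth and the disc sitting flat on the rim. Leave the jars standing where they are, and do not disturb the bare clay cup.

Things in the scene. Friction and masses are not known exactly. Their poses are not given: they have to be found in the camera images.
- lid_large: The largest of four round turned wooden lids: a flat disc 69 mm across and 14 mm thick over a tapered plug 12 mm tall with a dark ring (51 mm across where it meets the disc, 41 mm at its lower end); 26 mm tall in all, 50 g. Origin: centre of the plug's lower end, z along the lid's axis, up through the disc; the disc lies from z = 12 to 26 mm. At the start it is the bottom of the stack and stands on the table on its plug.
- jar_large: The largest of four open straight-sided round jars, cream glaze: 67 mm outside, mouth 57 mm across, 92 mm tall. Loose, roughly 0.42 kg. Origin: centre of its underside, z up. The largest lid fits it: seated, the plug is in the mouth with 3 mm play all round and the disc's underside is on the rim, so the lid's origin is 80 mm above the jar's.
- lid_medium: The second largest of four round turned wooden lids: a flat disc 59.5 mm across and 14 mm thick over a tapered plug 12 mm tall with a dark ring (41.5 mm across where it meets the disc, 31.5 mm at its lower end); 26 mm tall in all, 36 g. Origin: centre of the plug's lower end, z along the lid's axis, up through the disc; the disc lies from z = 12 to 26 mm. At the start it stands, plug down, on the lid of the next larger size, second from the bottom of the stack.
- jar_medium: The second largest of four open straight-sided round jars, cream glaze: 57.5 mm outside, mouth 47.5 mm across, 82 mm tall. Loose, roughly 0.32 kg. Origin: centre of its underside, z up. The second largest lid fits it: seated, the plug is in the mouth with 3 mm play all round and the disc's underside is on the rim, so the lid's origin is 70 mm above the jar's.
- lid_small: The third largest of four round turned wooden lids: a flat disc 50 mm across and 14 mm thick over a tapered plug 12 mm tall with a dark ring (32 mm across where it meets the disc, 22 mm at its lower end); 26 mm tall in all, 24 g. Origin: centre of the plug's lower end, z along the lid's axis, up through the disc; the disc lies from z = 12 to 26 mm. At the start it stands, plug down, on the lid of the next larger size, third from the bottom of the stack.
- jar_small: The third largest of four open straight-sided round jars, cream glaze: 48 mm outside, mouth 38 mm across, 72 mm tall. Loose, roughly 0.24 kg. Origin: centre of its underside, z up. The third largest lid fits it: seated, the plug is in the mouth with 3 mm play all round and the disc's underside is on the rim, so the lid's origin is 60 mm above the jar's.
- lid_tiny: The smallest of four round turned wooden lids: a flat disc 40.5 mm across and 14 mm thick over a tapered plug 12 mm tall with a dark ring (22.5 mm across where it meets the disc, 12.5 mm at its lower end); 26 mm tall in all, 16 g. Origin: centre of the plug's lower end, z along the lid's axis, up through the disc; the disc lies from z = 12 to 26 mm. At the start it stands, plug down, on the lid of the next larger size, at the top of the stack.
- jar_tiny: The smallest of four open straight-sided round jars, cream glaze: 38.5 mm outside, mouth 28.5 mm across, 62 mm tall. Loose, roughly 0.18 kg. Origin: centre of its underside, z up. The smallest lid fits it: seated, the plug is in the mouth with 3 mm play all round and the disc's underside is on the rim, so the lid's origin is 50 mm above the jar's.
- bisque_cup: A bystander: bare pinkish-brown fired-clay cup without a lid, 72 mm across, 80 mm tall, loose, standing among the jars. Origin: centre of its underside. It stays where it is.
- banding_wheel: A bystander, fixed: grey banding wheel (potter's turntable) with clay trimmings and a wooden modelling tool on it, 210 mm across, 115 mm tall with the trimmings. Origin: centre of its underside. Carry things over or round it; the rest of the clutter lies at the edges of the work and is flat, but for a bowl, a brush jar (0.2 m tall) and a pot at the back of the table.
Things that resemble listed ones, but are neither listed nor needed, are in the scene too. Leave any blue or purple look-alike of the jar_small alone.

How it is judged:
By the outcome, as a careful person would: the job done as asked, in the order asked, and still so for the second after the job is handed in, with the robot touching nothing.
It also fails if it takes over 109 s, if anything falls off the work surface, if the arm or the gripper's body presses on something with over 40 N, if the wrist force passes 120 N, or if a joint passes its speed limit or range.

## Robot

A 6-joint arm with a two-finger parallel gripper is mounted at the origin on a cart in front of the work surface, level with it; the furniture and walls round the work are solid. World frame = base frame: x ahead of the robot, y to its left, z up, the work surface at z = 0. Lengths are in m, angles in rad, forces in N, time in s.
With the tool pointing down it reaches from about 0.325 to 0.925 m from the base axis. Payload 3.1 kg.
Tool frame: the origin (TCP) lies at the very end of the fingers, on their centre line; the grasp point (between the pads) lies 19 mm behind it; x points along the fingers, z is the direction in which the jaws open and shut, and the axes are right-handed (so a half turn about x gives the same grasp; the last joint's range is limited). The gripper opens to 85 mm and grips with 20 to 120 N. Pads are 22 mm wide; open, the fingers measure 114 mm over their backs; the gripper's body (76 mm by 85 mm) begins 54 mm behind the grasp point. The pads swing forward as they close: fully open they stand 13 mm farther back than shut.
Start: joints at [-1.247, 0.217, 1.613, -0, 1.311, -0.112], TCP at [0.264, -0.567, 0.231] pointing down, gripper open.
Joint ranges: [-2.75, 2.75], [-0.78, 2.1], [0.31, 2.55], [-1.13, 4.27], [0.13, 2.63], [-2.58, 2.58]. Speed limits (rad/s): [2.79, 2.79, 3.14, 3.14, 3.14, 3.14].

## Interface

Orientations are given as a rotation vector (axis times angle).
In Python, from rig import sensors, imaging, close_job gives the robot as it stands. The module is installed in compiled form; this text tells all that it offers.
- The arm moves only by the tool play_rows, never from a script. Its argument "rows" is a list of rows, each an object with "grip": the opening, from 0 (shut) to 1 (fully open); "xyz": the shift along the tool's x, y, z in mm, a list of three; "turn": the turn about the tool's x in rad. In form: [{"grip": grip, "xyz": [tx, ty, tz], "turn": turn}, ...]. A call has 1 to 10 rows; each row is the pose to reach, as a shift and turn from the pose commanded when the call began, along the tool's axes at that moment; what a row does not reach only later rows make up. A row lasts 1/12 s, in which the tool goes at most 41.7 mm and 7.16 degrees, less where a joint would pass 70% of its speed; a pose out of reach is approached as far as the arm can. A call with a gripper value outside its range is refused whole. The fingers move at their own pace and stop on an object; the grip force is fixed at half the most. Time passes only in rows, so rows that repeat a pose let the fingers close. It gives the time, the measured TCP pose, the force and the opening at its end, in the units of the state.
- sensors.sense(): the state, without advancing time (a new reading comes with each control period).
- imaging.snapshot(name): name is "scene" or "top" or "wrist"; returns a dict with "img" (384x512x3 uint8, red, green, blue), "intrinsics" (3x3 intrinsics, pixels), "extrinsics" (4x4, takes a point from camera to world coordinates). Camera axes: x right, y down, z forward; pixel columns grow to the right and rows downward; lengths in m; the calibration is good to about 2 mm. A picture is of the moment at which its call begins. There is no depth.
- close_job(): hands the job in, once; it reports no verdict.
The state is a dict: "time_s": time; "joint_positions": joint angles; "joint_velocities": joint speeds; "effort": joint torques, N m; "tcp_pos": TCP position; "tcp_rot": TCP orientation; "wrist_force": force on the tool from outside, world axes, zero at the start; "torque": the same for the moment, N m; "opening": opening from 0.0 (shut) to 1.0 (fully open).
Only numpy, scipy, OpenCV 4.12 (cv2) and the standard library are available. Lean on these libraries where they do the work, as an engineer would, in place of code of your own. Each camera call takes 0.05 s, during which the arm holds its last target. There are 200 camera calls.

## Working session

There is one attempt and no reset: what is moved stays moved. The work goes in short steps, Python scripts to look and compute and a tool call to move; the robot and the scene stay as the last step left them, time stands still between calls to the robot, and variables do not carry over. Pictures are saved under pics/ and viewed, about 12 in all and at most 16, crops included, and the job is handed in when it is done.

Besides the shell and the picture viewer there is one more tool, called after "Request:" as name(argument=value, ...), one argument or row to a line, values as JSON. play_rows: Moves the arm, as the interface text tells. Its arguments: {"type":"object","properties":{"rows":{"type":"array","items":{"type":"object","properties":{"grip":{"type":"number"},"xyz":{"type":"array","items":{"type":"number"}},"turn":{"type":"number"}}}}},"required":["rows"]}

```bash
mkdir -p pics
cat > h.py <<'E'
import numpy as np, cv2
from rig import sensors, imaging
from scipy.spatial.transform import Rotation as R
def snap(n,f=None):
    s=imaging.snapshot(n)
    if f: cv2.imwrite('pics/'+f,s['img'][:,:,::-1])
    return s
def ray(s,u,v,z):
    K=np.array(s['intrinsics']);T=np.array(s['extrinsics'])
    d=T[:3,:3]@np.linalg.inv(K)@[u,v,1];o=T[:3,3]
    return o+d*(z-o[2])/d[2]
def proj(s,p):
    K=np.array(s['intrinsics']);T=np.array(s['extrinsics'])
    c=T[:3,:3].T@(np.array(p)-T[:3,3]);q=K@c;return q[:2]/q[2]
E
python3 - <<'E'
from h import *
import pickle
d={}
for n in ('top','scene'):
    s=snap(n,n+'0.png');d[n]=s
    print(n,np.round(s['extrinsics'],3).tolist(),np.round(s['intrinsics'],1).tolist())
pickle.dump(d,open('d0.pkl','wb'))
st=sensors.sense();print(st, R.from_rotvec(st['tcp_rot']).as_matrix().round(3))
E
```

```text
top [[0.025, -0.995, 0.095, 0.455], [-1.0, -0.024, 0.016, 0.027], [-0.014, -0.095, -0.995, 1.018], [0.0, 0.0, 0.0, 1.0]] [[350.2, 0.0, 251.2], [0.0, 350.2, 189.4], [0.0, 0.0, 1.0]]
scene [[-0.833, -0.258, 0.489, -0.034], [-0.553, 0.419, -0.72, 0.893], [-0.019, -0.87, -0.492, 0.662], [0.0, 0.0, 0.0, 1.0]] [[351.5, 0.0, 258.1], [0.0, 351.5, 188.2], [0.0, 0.0, 1.0]]
{'time_s': 0.1, 'joint_positions': array([-1.24721341e+00,  2.17712113e-01,  1.61477676e+00,  5.26246032e-05,
        1.31135250e+00, -1.12189628e-01]), 'joint_velocities': array([ 0.00032175, -0.00093444, -0.00342548, -0.00196737,  0.0002786 ,
       -0.00145433]), 'effort': array([-1.61872100e-03, -3.98081553e+01, -3.04971206e+01, -1.77432312e-04,
        4.34690432e-03,  6.06730154e-06]), 'tcp_pos': array([ 0.26361992, -0.56585735,  0.23007656]), 'tcp_rot': array([ 0.88392914,  1.38615179, -0.88154306]), 'wrist_force': array([-0.25350255, -0.08105079,  0.15721637]), 'torque': array([ 0.01002352, -0.0069132 , -0.00029924]), 'opening': 0.9987727820012583} [[-0.001  0.907  0.422]
 [ 0.002  0.422 -0.907]
 [-1.     0.    -0.002]]
```

View pics/top0.png

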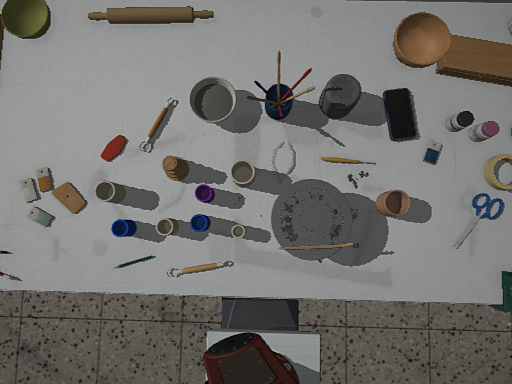

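View pics/scene0.png

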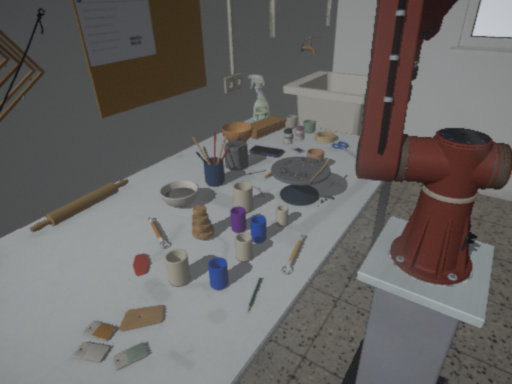

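Candidates (top view): stack (175,167); cream jars (107,191), (243,172), (167,227), (238,231). Blue look-alikes are at (124,228) and (200,223), purple at (204,193), and the clay cup at (393,203). I'll check these in a close crop and measure.

Run:
```python
from h import *
import pickle
d=pickle.load(open('d0.pkl','rb'));s=d['top'];im=s['img']
hsv=cv2.cvtColor(im,cv2.COLOR_RGB2HSV)
c=im[145:250,85:265];cv2.imwrite('pics/crop.png',cv2.resize(c,None,fx=4.4,fy=4.4,interpolation=cv2.INTER_CUBIC)[:,:,::-1])
for u,v in [(100,188),(107,191),(97,191),(175,167),(234,170),(243,172),(159,226),(130,180),(150,200)]: print((u,v),im[v,u],hsv[v,u])
m=((hsv[:,:,1]>45)&(hsv[:,:,0]<35)&(hsv[:,:,2]>60)).astype(np.uint8)
cs,_=cv2.findContours(m,cv2.RETR_EXTERNAL,cv2.CHAIN_APPROX_NONE)
for k in cs:
    x,y,w,h=cv2.boundingRect(k)
    if 85<x<270 and 145<y<250 and w>6: print(x,y,w,h,cv2.contourArea(k))
```

```text
(100, 188) [59 58 50] [27 39 59]
(107, 191) [59 55 50] [17 39 59]
(97, 191) [55 53 46] [23 42 55]
(175, 167) [61 47 32] [ 16 121  61]
(234, 170) [60 59 51] [27 38 60]
(243, 172) [82 77 71] [16 34 82]
(159, 226) [58 55 50] [19 35 58]
(130, 180) [156 157 156] [ 60   2 157]
(150, 200) [80 81 81] [90  3 81]
162 156 22 25 249.5
```

View pics/crop.png

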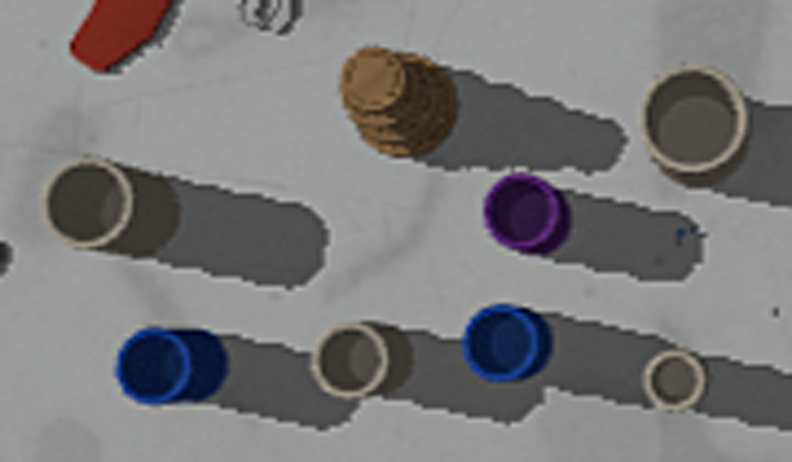

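The crop shows rim circles of about 104, 88, 75 and 60 crop-px diameter. That makes the right-hand jar large, the left one medium, the lower-middle one small and the lower-right one tiny. The stack's top lid is at crop (373,79). Blue and purple look-alikes flank the small jar.

Run:
```python
from h import *
import pickle
d=pickle.load(open('d0.pkl','rb'));s=d['top'];im=s['img'].astype(int)
hs=dict(large=(694,119,.092),medium=(88,203,.082),small=(351,359,.072),tiny=(674,379,.062),lidtop=(373,79,.104))
m=((im[:,:,0]-im[:,:,2]>12)&(im[:,:,0]>100)).astype(np.uint8)
for k,(a,b,z) in hs.items():
    u,v=85+(a+.5)/4.4-.5,145+(b+.5)/4.4-.5
    ys,xs=np.nonzero(m); q=np.hypot(xs-u,ys-v)<14.5
    p=np.c_[xs[q],ys[q]].astype(np.float32); (cx,cy),r=cv2.minEnclosingCircle(p)
    w=ray(s,u,v,z); w2=ray(s,cx,cy,z); rim=np.array([w2[0],w2[1],z])
    e=ray(s,cx+r,cy,z);print(k,(round(u,1),round(v,1)),w.round(4),'mask',(round(cx,1),round(cy,1)),w2.round(4),'dia',round(2*np.linalg.norm(e-w2),4),'scene px',proj(d['scene'],w2).round(1))
for n,u,v,z in [('blueL',120,228,.072),('blueR',199,223,.072),('purple',204,193,.072),('cup',393,199,.08),('wheel',311,218,.09)]:print(n,ray(s,u,v,z).round(3))
w=ray(s,169.3,162.6,.104);print('stack base px if vertical',[proj(s,[w[0],w[1],z]).round(1).tolist() for z in (.026,.052,.078)])
st=sensors.sense();print(st['tcp_pos'])
c=d['scene']['img'][150:300,130:320];cv2.imwrite('pics/crop2.png',cv2.resize(c,None,fx=4,fy=4,interpolation=cv2.INTER_CUBIC)[:,:,::-1])
```

```text
large (242.3, 171.7) [0.5896 0.0675 0.092 ] mask (241.9, 171.6) [0.5898 0.0686 0.092 ] dia 0.0661 scene px [242.1 185.2]
medium (104.6, 190.8) [0.5305 0.4383 0.082 ] mask (104.3, 190.7) [0.5306 0.4392 0.082 ] dia 0.0565 scene px [175.5 255.1]
small (164.4, 226.2) [0.4393 0.2744 0.072 ] mask (165.0, 225.5) [0.4412 0.2728 0.072 ] dia 0.0555 scene px [242.8 235.8]
tiny (237.8, 230.8) [0.4319 0.0766 0.062 ] mask (237.6, 230.9) [0.4316 0.077  0.062 ] dia 0.038 scene px [281.5 207.4]
lidtop (169.4, 162.6) [0.6077 0.2609 0.104 ] mask (173.0, 165.9) [0.5989 0.2509 0.104 ] dia 0.0645 scene px [203.6 206.2]
blueL [0.431 0.394 0.072]
blueR [0.45  0.181 0.072]
purple [0.532 0.171 0.072]
cup [ 0.527 -0.336  0.08 ]
wheel [ 0.471 -0.117  0.09 ]
stack base px if vertical [[176.0, 167.3], [173.9, 165.8], [171.7, 164.2]]
[ 0.26361992 -0.56585735  0.23007656]
```

View pics/crop2.png

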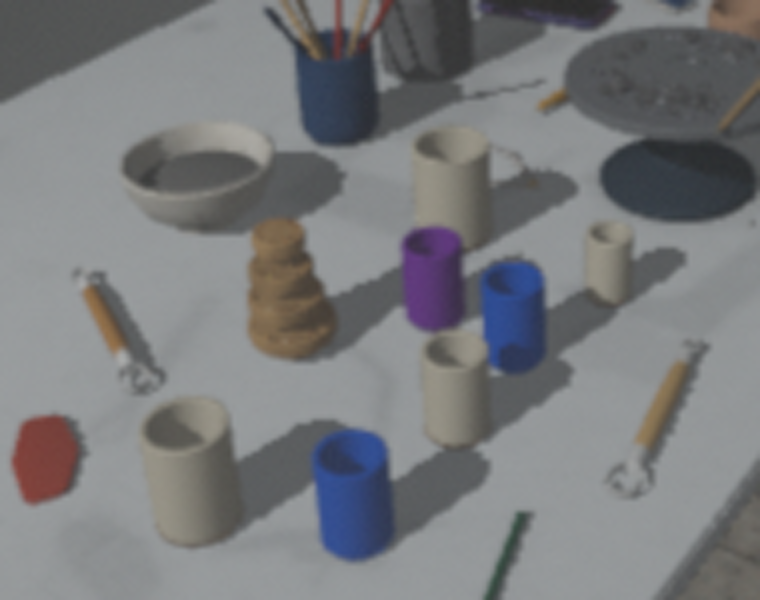

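Request:
play_rows(
  rows=[
    {"grip": 1,"xyz": [-20,300,-275],"turn": -1.134},
    {"grip": 1,"xyz": [-20,300,-275],"turn": -1.134},
    {"grip": 1,"xyz": [-20,300,-275],"turn": -1.134},
    {"grip": 1,"xyz": [-20,300,-275],"turn": -1.134},
    {"grip": 1,"xyz": [-20,300,-275],"turn": -1.134},
    {"grip": 1,"xyz": [-20,300,-275],"turn": -1.134},
    {"grip": 1,"xyz": [-20,300,-275],"turn": -1.134},
    {"grip": 1,"xyz": [-20,300,-275],"turn": -1.134},
    {"grip": 1,"xyz": [-20,300,-275],"turn": -1.134},
    {"grip": 1,"xyz": [-20,300,-275],"turn": -1.134},
  ],
)

```text
time_s: 0.93
tcp_pos: [0.4199, -0.1877, 0.2511]
tcp_rot: [-0.003, 1.571, 0.004]
wrist_force: [0.3, -0.4, 0.3]
opening: 0.999
```

Request:
play_rows(
  rows=[
    {"grip": 1,"xyz": [0,390,165]},
    {"grip": 1,"xyz": [0,390,165]},
    {"grip": 1,"xyz": [0,390,165]},
    {"grip": 1,"xyz": [0,390,165]},
    {"grip": 1,"xyz": [0,390,165]},
    {"grip": 1,"xyz": [0,390,165]},
    {"grip": 1,"xyz": [0,390,165]},
    {"grip": 1,"xyz": [0,390,165]},
    {"grip": 1,"xyz": [0,390,165]},
    {"grip": 1,"xyz": [0,390,165]},
  ],
)

```text
validation failed for argument at $.ro...
```

Run:
```python
from h import *
import pickle
s=snap('wrist','w1.png');pickle.dump(s,open('w1.pkl','wb'))
st=sensors.sense();print(st['tcp_pos'],st['tcp_rot'],np.round(s['extrinsics'],3).tolist(),np.round(s['intrinsics'],1).tolist())
for n,p in dict(tinylid=(.6077,.2609,.104),large=(.5898,.068,.092),medium=(.5306,.439,.082),small=(.4395,.274,.072)).items():print(n,proj(s,p))
```

```text
[ 0.42168584 -0.18332709  0.25133062] [6.48235046e-04 1.56856357e+00 8.34855608e-03] [[1.0, 0.005, 0.0, 0.421], [0.005, -0.95, -0.313, -0.107], [-0.001, 0.313, -0.95, 0.394], [0.0, 0.0, 0.0, 1.0]] [[282.2, 0.0, 259.4], [0.0, 282.2, 192.1], [0.0, 0.0, 1.0]]
tinylid [ 592.05662855 -579.24971922]
large [ 466.43202681 -123.15255554]
medium [  513.18808498 -1188.72320701]
small [ 291.35901469 -506.09198878]
```

View pics/w1.png

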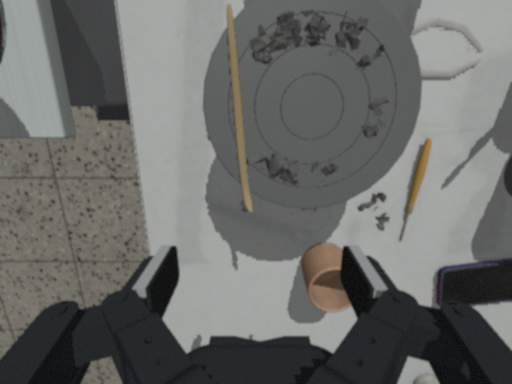

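Request:
play_rows(
  rows=[
    {"grip": 1,"xyz": [0,388,160],"turn": 0},
    {"grip": 1,"xyz": [0,388,160],"turn": 0},
    {"grip": 1,"xyz": [0,388,160],"turn": 0},
    {"grip": 1,"xyz": [0,388,160],"turn": 0},
    {"grip": 1,"xyz": [0,388,160],"turn": 0},
    {"grip": 1,"xyz": [0,388,160],"turn": 0},
    {"grip": 1,"xyz": [0,388,160],"turn": 0},
    {"grip": 1,"xyz": [0,388,160],"turn": 0},
    {"grip": 1,"xyz": [0,388,160],"turn": 0},
    {"grip": 1,"xyz": [0,388,160],"turn": 0},
  ],
)

```text
time_s: 1.82
tcp_pos: [0.5791, 0.1962, 0.2506]
tcp_rot: [0.0, 1.572, -0.001]
wrist_force: [1.0, -0.2, 0.8]
opening: 0.999
```

Request:
play_rows(
  rows=[
    {"grip": 1,"xyz": [0,60,26],"turn": 0},
    {"grip": 1,"xyz": [0,60,26],"turn": 0},
    {"grip": 1,"xyz": [0,60,26],"turn": 0},
    {"grip": 1,"xyz": [0,60,26],"turn": 0},
    {"grip": 1,"xyz": [0,60,26],"turn": 0},
  ],
)

```text
time_s: 2.23
tcp_pos: [0.6045, 0.2535, 0.2504]
tcp_rot: [-0.0, 1.573, -0.002]
wrist_force: [-0.1, -0.3, -0.4]
opening: 1.0
```

Run:
```python
from h import *
import pickle
s=snap('wrist','w2.png');pickle.dump(s,open('w2.pkl','wb'))
st=sensors.sense();print(st['tcp_pos'],st['tcp_rot'])
for n,p in dict(tcp=st['tcp_pos'],tinylid=(.6077,.2609,.104),large=(.5898,.068,.092),medium=(.5306,.439,.082),small=(.4395,.274,.072)).items():print(n,proj(s,p))
```

```text
[0.60452709 0.25311782 0.2506996 ] [ 8.06889767e-04  1.57215591e+00 -2.29655123e-03]
tcp [257.73834775 249.58759101]
tinylid [261.92342338 172.37003555]
large [247.85298602 313.04434227]
medium [179.43596197 -19.33487317]
small [115.47881866 154.33056904]
```

View pics/w2.png

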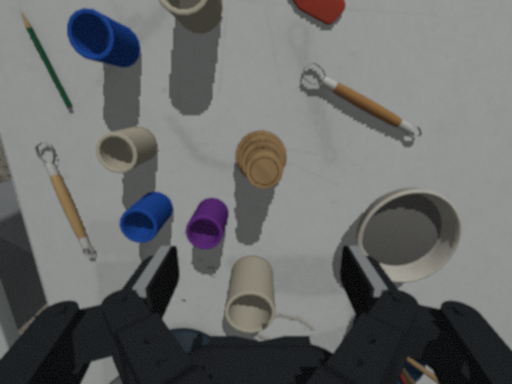

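View w2: tiny lid top at (263,173), small jar mouth (117,152), large jar mouth (250,310). All are within about 2 px of the predictions. Descending now.

Request:
play_rows(
  rows=[
    {"grip": 1,"xyz": [0,8,3],"turn": 0},
    {"grip": 1,"xyz": [40,8,3],"turn": 0},
    {"grip": 1,"xyz": [80,8,3],"turn": 0},
    {"grip": 1,"xyz": [115,8,3],"turn": 0},
    {"grip": 1,"xyz": [140,8,3],"turn": 0},
    {"grip": 1,"xyz": [155,8,3],"turn": 0},
    {"grip": 1,"xyz": [165,8,3],"turn": 0},
    {"grip": 1,"xyz": [168,8,3],"turn": 0},
    {"grip": 1,"xyz": [170,8,3],"turn": 0},
    {"grip": 1,"xyz": [170,8,3],"turn": 0},
  ],
)

```text
time_s: 3.12
tcp_pos: [0.6095, 0.2627, 0.0831]
tcp_rot: [0.002, 1.568, -0.0]
wrist_force: [0.1, -0.1, 0.4]
opening: 0.996
```

Request:
play_rows(
  rows=[
    {"grip": 1,"xyz": [2,-1,-1],"turn": 0},
    {"grip": 1,"xyz": [2,-1,-1],"turn": 0},
    {"grip": 0,"xyz": [2,-1,-1],"turn": 0},
    {"grip": 0,"xyz": [2,-1,-1],"turn": 0},
    {"grip": 0,"xyz": [2,-1,-1],"turn": 0},
    {"grip": 0,"xyz": [2,-1,-1],"turn": 0},
    {"grip": 0,"xyz": [2,-1,-1],"turn": 0},
    {"grip": 0,"xyz": [2,-1,-1],"turn": 0},
    {"grip": 0,"xyz": [2,-1,-1],"turn": 0},
    {"grip": 0,"xyz": [2,-1,-1],"turn": 0},
  ],
)

```text
time_s: 3.95
tcp_pos: [0.6075, 0.2615, 0.0798]
tcp_rot: [0.001, 1.57, -0.0]
wrist_force: [1.6, 0.2, 2.2]
opening: 0.447
```

Request:
play_rows(
  rows=[
    {"grip": 0,"xyz": [0,0,0],"turn": 0},
    {"grip": 0,"xyz": [-6,0,0],"turn": 0},
    {"grip": 0,"xyz": [-18,0,0],"turn": 0},
    {"grip": 0,"xyz": [-40,0,0],"turn": 0},
    {"grip": 0,"xyz": [-65,0,0],"turn": 0},
    {"grip": 0,"xyz": [-90,0,0],"turn": 0},
    {"grip": 0,"xyz": [-110,0,0],"turn": 0},
    {"grip": 0,"xyz": [-120,0,0],"turn": 0},
    {"grip": 0,"xyz": [-120,0,0],"turn": 0},
  ],
)

```text
time_s: 4.7
tcp_pos: [0.609, 0.262, 0.2036]
tcp_rot: [0.002, 1.564, 0.001]
wrist_force: [0.1, 0.1, -0.2]
opening: 0.449
```

Run:
```python
from h import *
import pickle
s=snap('wrist','w3.png');pickle.dump(s,open('w3.pkl','wb'))
st=sensors.sense();print(st['tcp_pos'],st['opening'])
p=st['tcp_pos']
for dz in(0,.01,.019,.03):print(dz,proj(s,p+[0,0,dz]))
```

```text
[0.60776625 0.26163584 0.20109396] 0.44849637779528323
0 [255.59860252 247.08651135]
0.01 [255.45926613 256.19060349]
0.019 [255.31830003 265.40117919]
0.03 [255.12175769 278.24304799]
```

View pics/w3.png

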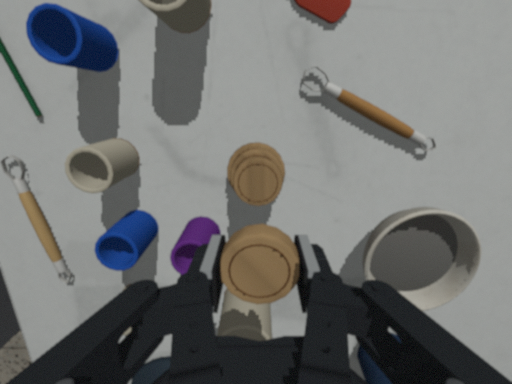

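The tiny lid is held at (259,264) between the fingers and the rest of the stack is undisturbed at (256,175). Carrying it to the tiny jar.

Request:
play_rows(
  rows=[
    {"grip": 0,"xyz": [0,-30,-28],"turn": 0},
    {"grip": 0,"xyz": [0,-60,-57],"turn": 0},
    {"grip": 0,"xyz": [0,-90,-86],"turn": 0},
    {"grip": 0,"xyz": [0,-118,-112],"turn": 0},
    {"grip": 0,"xyz": [0,-145,-138],"turn": 0},
    {"grip": 0,"xyz": [10,-165,-157],"turn": 0},
    {"grip": 0,"xyz": [30,-178,-170],"turn": 0},
    {"grip": 0,"xyz": [60,-184,-175],"turn": 0},
    {"grip": 0,"xyz": [90,-185,-176],"turn": 0},
    {"grip": 0,"xyz": [110,-185,-176],"turn": 0},
  ],
)

```text
time_s: 5.58
tcp_pos: [0.4265, 0.0759, 0.085]
tcp_rot: [0.002, 1.578, -0.002]
wrist_force: [0.7, -0.5, -0.7]
opening: 0.448
```

Request:
play_rows(
  rows=[
    {"grip": 0,"xyz": [10,0,0],"turn": 0},
    {"grip": 0,"xyz": [18,0,0],"turn": 0},
    {"grip": 0,"xyz": [18,0,0],"turn": 0},
    {"grip": 0,"xyz": [18,0,0],"turn": 0},
  ],
)

```text
time_s: 5.92
tcp_pos: [0.4311, 0.0767, 0.0713]
tcp_rot: [0.001, 1.571, -0.001]
wrist_force: [0.2, -0.7, -0.5]
opening: 0.443
```

Run:
```python
from h import *
s=snap('top');st=sensors.sense();print(st['tcp_pos'],st['opening'],st['wrist_force'])
w=snap('wrist')
a=cv2.resize(s['img'][195:260,190:290],None,fx=4,fy=4,interpolation=cv2.INTER_CUBIC)
b=cv2.resize(w['img'],(400,300))
c=np.zeros((300,800,3),np.uint8);c[:260,:400]=a;c[:,400:]=b
cv2.imwrite('pics/t4.png',c[:,:,::-1])
```

```text
[0.43189021 0.07669627 0.07212388] 0.4493374358295777 [ 0.19909608  0.57531019 -0.10190035]
```

View pics/t4.png

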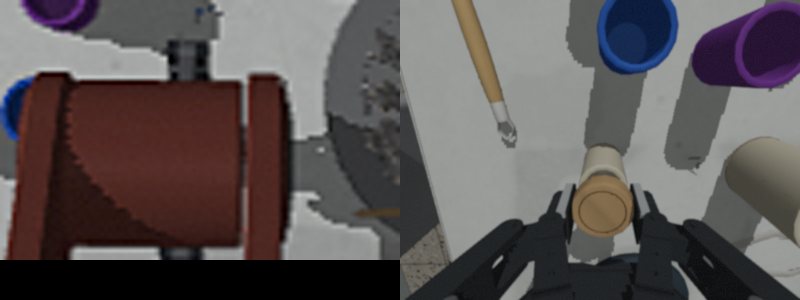

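The top camera is blocked by the arm. The wrist view shows the lid at (603,208), right in line with the tiny jar below it. Lowering.

Request:
play_rows(
  rows=[
    {"grip": 0,"xyz": [5,0,0],"turn": 0},
    {"grip": 0,"xyz": [9,0,0],"turn": 0},
    {"grip": 0,"xyz": [13,0,0],"turn": 0},
    {"grip": 0,"xyz": [16,0,0],"turn": 0},
    {"grip": 0,"xyz": [18,0,0],"turn": 0},
    {"grip": 0,"xyz": [19,0,0],"turn": 0},
    {"grip": 0,"xyz": [19,0,0],"turn": 0},
  ],
)

```text
time_s: 6.6
tcp_pos: [0.431, 0.0765, 0.0523]
tcp_rot: [0.001, 1.571, -0.001]
wrist_force: [0.4, -0.2, 0.1]
opening: 0.448
```

Request:
play_rows(
  rows=[
    {"grip": 0,"xyz": [1,0,0],"turn": 0},
    {"grip": 0,"xyz": [1,0,0],"turn": 0},
    {"grip": 0.6,"xyz": [1,0,0],"turn": 0},
    {"grip": 0.6,"xyz": [1,0,0],"turn": 0},
    {"grip": 0.6,"xyz": [1,0,0],"turn": 0},
    {"grip": 0.6,"xyz": [1,0,0],"turn": 0},
    {"grip": 0.6,"xyz": [-10,0,0],"turn": 0},
    {"grip": 0.6,"xyz": [-35,0,0],"turn": 0},
    {"grip": 0.7,"xyz": [-70,0,0],"turn": 0},
    {"grip": 1,"xyz": [-110,0,0],"turn": 0},
  ],
)

```text
time_s: 7.43
tcp_pos: [0.4283, 0.0765, 0.1612]
tcp_rot: [0.001, 1.577, -0.001]
wrist_force: [1.4, 0.4, 0.4]
opening: 0.819
```

Request:
play_rows(
  rows=[
    {"grip": 1,"xyz": [-40,30,28],"turn": 0},
    {"grip": 1,"xyz": [-40,60,57],"turn": 0},
    {"grip": 1,"xyz": [-40,90,86],"turn": 0},
    {"grip": 1,"xyz": [-40,118,112],"turn": 0},
    {"grip": 1,"xyz": [-40,145,138],"turn": 0},
    {"grip": 1,"xyz": [-40,165,157],"turn": 0},
    {"grip": 1,"xyz": [-30,180,172],"turn": 0},
    {"grip": 1,"xyz": [-10,185,177],"turn": 0},
    {"grip": 1,"xyz": [-10,185,177],"turn": 0},
  ],
)

```text
time_s: 8.18
tcp_pos: [0.6064, 0.2621, 0.1673]
tcp_rot: [-0.002, 1.578, -0.001]
wrist_force: [-1.1, -0.4, -1.6]
opening: 0.996
```

Run:
```python
from h import *
import pickle
s=snap('scene');w=snap('wrist');st=sensors.sense();print(st['tcp_pos'],st['opening']);pickle.dump((s,w),open('w5.pkl','wb'))
a=cv2.resize(s['img'][160:260,150:320],(400,235),interpolation=cv2.INTER_CUBIC)
b=cv2.resize(w['img'][60:340,60:433],(400,300))
c=np.zeros((300,800,3),np.uint8);c[:235,:400]=a;c[:,400:]=b
cv2.imwrite('pics/t5.png',c[:,:,::-1])
for n,p in dict(stack=(.6077,.2609,.078),tiny=(.4317,.077,.076),small=(.4403,.275,.072)).items():print(n,proj(w,p),proj(s,p))
```

```text
[0.60648258 0.26092917 0.17015716] 1.0017551028677207
stack [261.1920456  196.67255147] [200.05017388 214.17956231]
tiny [ 99.6318473  354.36722687] [281.59701552 203.58208833]
small [ 71.91476493 178.72893057] [242.57045012 236.32598429]
```

View pics/t5.png

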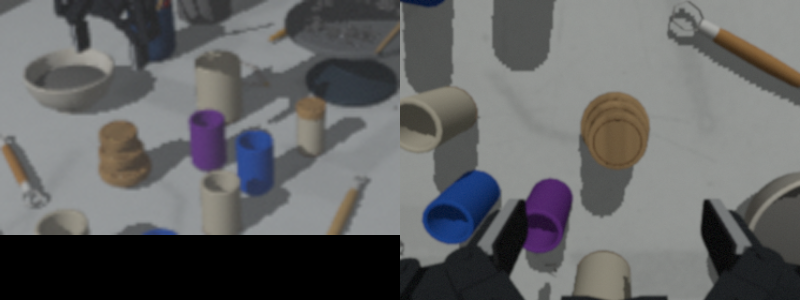

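Run:
```python
from h import *
import pickle
s,w=pickle.load(open('w5.pkl','rb'));im=w['img'].astype(int)
m=((im[:,:,0]-im[:,:,2]>25)).astype(np.uint8);m[:,:200]=0;m[:,330:]=0;m[:120]=0;m[250:]=0
ys,xs=np.nonzero(m);print(xs.min(),xs.max(),ys.min(),ys.max())
for y in range(ys.min(),ys.max()+1,4):
    r=xs[ys==y];print(y,r.min(),r.max(),(r.min()+r.max())/2)
for n,y0 in [('a',.261),('b',.265)]:
    for z,r in ((.078,.025),(.052,.02975),(.026,.0345)):
        q=np.array([proj(w,[.6077+r*np.cos(t),y0+r*np.sin(t),z]) for t in np.linspace(0,6.28,60)]);print(n,z,q.min(0),q.max(0))
c=w['img'][130:230,210:320];cv2.imwrite('pics/c6.png',cv2.resize(c,None,fx=5,fy=5,interpolation=cv2.INTER_CUBIC)[:,:,::-1])
```

```text
229 291 146 217
146 257 265 261.0
150 245 276 260.5
154 240 281 260.5
158 236 285 260.5
162 233 287 260.0
166 231 289 260.0
170 230 291 260.5
174 229 291 260.0
178 229 291 260.0
182 229 291 260.0
186 230 290 260.0
190 232 290 261.0
194 234 289 261.5
198 236 288 262.0
202 237 287 262.0
206 239 284 261.5
210 243 281 262.0
214 249 276 262.5
a 0.078 [232.64335808 168.71935019] [289.78279089 222.67813526]
a 0.052 [230.36067373 157.09960535] [292.18518582 216.10729379]
a 0.026 [228.45784067 147.36665055] [294.18774762 210.65605004]
b 0.078 [232.50908518 164.09145543] [289.94252325 218.60703719]
b 0.052 [230.22796799 152.82638743] [292.34158462 212.38737581]
b 0.026 [228.32806823 143.39864878] [294.33965678 207.23185037]
```

View pics/c6.png

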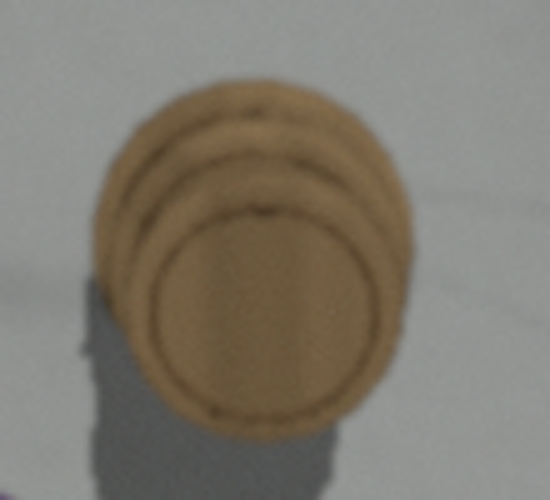

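Crop c6: the small lid disc is centred near crop (265,320), i.e. px (262,192). That is about 3–4 mm further in +y than the tiny lid was. Grasping the small lid.

Request:
play_rows(
  rows=[
    {"grip": 1,"xyz": [35,3,2],"turn": 0},
    {"grip": 1,"xyz": [70,3,2],"turn": 0},
    {"grip": 1,"xyz": [95,3,2],"turn": 0},
    {"grip": 1,"xyz": [110,3,2],"turn": 0},
    {"grip": 1,"xyz": [116,3,2],"turn": 0},
    {"grip": 1,"xyz": [117,3,2],"turn": 0},
    {"grip": 1,"xyz": [117,3,2],"turn": 0},
    {"grip": 0,"xyz": [117,3,2],"turn": 0},
    {"grip": 0,"xyz": [117,3,2],"turn": 0},
    {"grip": 0,"xyz": [117,3,2],"turn": 0},
  ],
)

```text
time_s: 9.12
tcp_pos: [0.6113, 0.2648, 0.0574]
tcp_rot: [0.002, 1.568, 0.0]
wrist_force: [0.4, -0.1, 0.8]
opening: 0.607
```

Request:
play_rows(
  rows=[
    {"grip": 0,"xyz": [0,0,0],"turn": 0},
    {"grip": 0,"xyz": [0,0,0],"turn": 0},
    {"grip": 0,"xyz": [0,0,0],"turn": 0},
    {"grip": 0,"xyz": [0,0,0],"turn": 0},
  ],
)

```text
time_s: 9.45
tcp_pos: [0.6114, 0.2649, 0.0579]
tcp_rot: [0.001, 1.568, -0.0]
wrist_force: [-1.1, -1.1, 7.1]
opening: 0.558
```

Request:
play_rows(
  rows=[
    {"grip": 0,"xyz": [-3,0,0],"turn": 0},
    {"grip": 0,"xyz": [-10,0,0],"turn": 0},
    {"grip": 0,"xyz": [-25,0,0],"turn": 0},
    {"grip": 0,"xyz": [-50,0,0],"turn": 0},
    {"grip": 0,"xyz": [-80,0,0],"turn": 0},
    {"grip": 0,"xyz": [-100,0,0],"turn": 0},
    {"grip": 0,"xyz": [-110,0,0],"turn": 0},
    {"grip": 0,"xyz": [-110,0,0],"turn": 0},
    {"grip": 0,"xyz": [-110,0,0],"turn": 0},
  ],
)

```text
time_s: 10.2
tcp_pos: [0.6101, 0.2644, 0.1659]
tcp_rot: [0.001, 1.57, -0.001]
wrist_force: [0.4, 0.4, -0.4]
opening: 0.555
```

Run:
```python
from h import *
s=snap('wrist');st=sensors.sense();p=st['tcp_pos'];print(p,st['opening'],st['wrist_force'])
for dz in(.01,.020,.03):print(dz,proj(s,p+[0,0,dz]))
print('small',proj(s,(.4403,.275,.072)),'med lid',proj(s,(.6077,.261,.052)))
cv2.imwrite('pics/w7.png',s['img'][:,:,::-1])
```

```text
[0.60916364 0.26407226 0.1642031 ] 0.5577651996521736 [-0.27713248 -0.01196126 -0.27084468]
0.01 [255.77005271 256.91109402]
0.02 [255.5256563  267.34746386]
0.03 [255.2466752  279.26069051]
small [ 64.18964272 183.87542642] med lid [255.84365265 191.8994361 ]
```

View pics/w7.png

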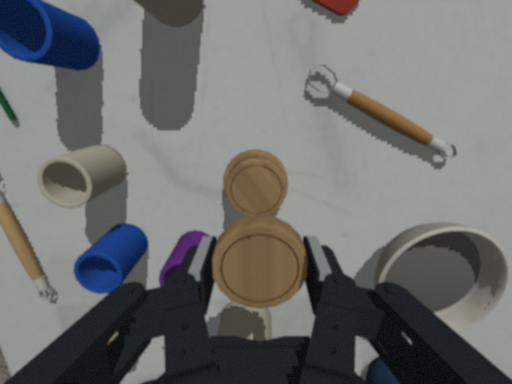

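Small lid held at (259,262); medium lid on the stack at (256,190); small jar mouth at (65,184), as predicted. Moving over the small jar.

Request:
play_rows(
  rows=[
    {"grip": 0,"xyz": [-5,3,-35],"turn": 0},
    {"grip": 0,"xyz": [-5,6,-70],"turn": 0},
    {"grip": 0,"xyz": [0,9,-105],"turn": 0},
    {"grip": 0,"xyz": [0,11,-135],"turn": 0},
    {"grip": 0,"xyz": [10,11,-155],"turn": 0},
    {"grip": 0,"xyz": [30,11,-166],"turn": 0},
    {"grip": 0,"xyz": [55,11,-169],"turn": 0},
    {"grip": 0,"xyz": [70,11,-169],"turn": 0},
    {"grip": 0,"xyz": [78,11,-169],"turn": 0},
    {"grip": 0,"xyz": [78,11,-169],"turn": 0},
  ],
)

```text
time_s: 11.08
tcp_pos: [0.4378, 0.274, 0.0834]
tcp_rot: [-0.002, 1.578, -0.003]
wrist_force: [-0.2, 0.5, -0.2]
opening: 0.555
```

Run:
```python
from h import *
st=sensors.sense();print(st['tcp_pos'],st['opening'],st['wrist_force'])
```

```text
[0.43777365 0.27404743 0.08335187] 0.5548820991828631 [-0.18458343  0.52416011 -0.22885273]
```

Request:
play_rows(
  rows=[
    {"grip": 0,"xyz": [0,0,1],"turn": 0},
    {"grip": 0,"xyz": [3,0,1],"turn": 0},
    {"grip": 0,"xyz": [6,0,1],"turn": 0},
    {"grip": 0,"xyz": [9,0,1],"turn": 0},
    {"grip": 0,"xyz": [12,0,1],"turn": 0},
    {"grip": 0,"xyz": [15,0,1],"turn": 0},
    {"grip": 0,"xyz": [17,0,1],"turn": 0},
    {"grip": 0,"xyz": [17,0,1],"turn": 0},
    {"grip": 0,"xyz": [17,0,1],"turn": 0},
  ],
)

```text
time_s: 11.83
tcp_pos: [0.4419, 0.2755, 0.0701]
tcp_rot: [0.001, 1.571, -0.001]
wrist_force: [-0.5, -0.3, -0.6]
opening: 0.556
```

Request:
play_rows(
  rows=[
    {"grip": 0,"xyz": [2,-1,-1],"turn": 0},
    {"grip": 0,"xyz": [4,-1,-1],"turn": 0},
    {"grip": 0,"xyz": [5,-1,-1],"turn": 0},
    {"grip": 0,"xyz": [5,-1,-1],"turn": 0},
  ],
)

```text
time_s: 12.17
tcp_pos: [0.4422, 0.2754, 0.0692]
tcp_rot: [0.001, 1.57, 0.0]
wrist_force: [-5.1, -1.3, 19.0]
opening: 0.556
```

Request:
play_rows(
  rows=[
    {"grip": 0,"xyz": [-4,0,0],"turn": 0},
    {"grip": 0,"xyz": [-5,0,-1],"turn": 0},
    {"grip": 0,"xyz": [-5,0,-2],"turn": 0},
    {"grip": 0,"xyz": [-5,0,-2],"turn": 0},
    {"grip": 0,"xyz": [-5,0,-2],"turn": 0},
  ],
)

```text
time_s: 12.58
tcp_pos: [0.4384, 0.2743, 0.0696]
tcp_rot: [0.0, 1.572, -0.001]
wrist_force: [-0.1, -0.1, 0.5]
opening: 0.557
```

Run:
```python
from h import *
w=snap('wrist');s=snap('scene');st=sensors.sense();print(st['tcp_pos'],st['wrist_force'])
a=cv2.resize(s['img'][190:270,195:295],(400,320),interpolation=cv2.INTER_CUBIC)
b=cv2.resize(w['img'][130:330,160:360],(400,400),interpolation=cv2.INTER_CUBIC)
c=np.zeros((400,800,3),np.uint8);c[:320,:400]=a;c[:,400:]=b
cv2.imwrite('pics/t8.png',c[:,:,::-1])
```

```text
[0.43857612 0.27430914 0.06970076] [-0.18870678  0.09045522 -0.16324651]
```

View pics/t8.png

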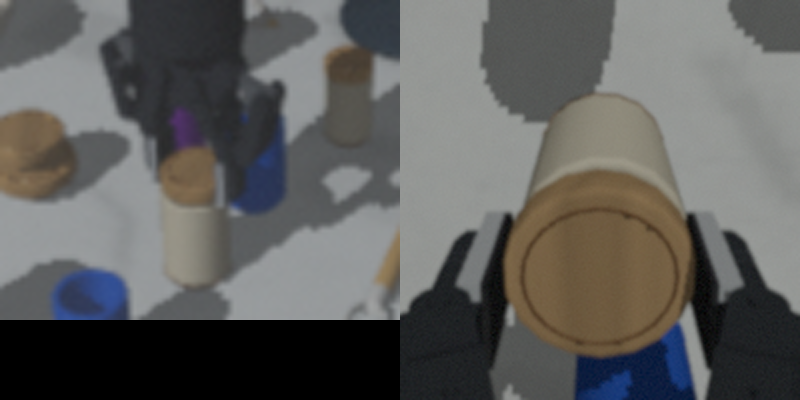

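The lid looks essentially in the mouth: the disc covers the rim in both halves of the picture, with only a thin gap. Pressing gently to confirm.

Request:
play_rows(
  rows=[
    {"grip": 0,"xyz": [1,0,0.5],"turn": 0},
    {"grip": 0,"xyz": [2,0,0.5],"turn": 0},
    {"grip": 0,"xyz": [3,0,0.5],"turn": 0},
    {"grip": 0,"xyz": [3,0,0.5],"turn": 0},
  ],
)

```text
time_s: 13.02
tcp_pos: [0.4393, 0.2744, 0.0669]
tcp_rot: [0.001, 1.572, -0.001]
wrist_force: [-0.2, 0.2, 0.8]
opening: 0.557
```

Request:
play_rows(
  rows=[
    {"grip": 0,"xyz": [1,0,0],"turn": 0},
    {"grip": 0,"xyz": [2,0,0],"turn": 0},
    {"grip": 0,"xyz": [2,0,0],"turn": 0},
  ],
)

```text
time_s: 13.27
tcp_pos: [0.4399, 0.2747, 0.066]
tcp_rot: [0.001, 1.57, -0.001]
wrist_force: [-0.7, -0.6, 3.4]
opening: 0.557
```

Seated at z=0.066 as calculated. Releasing and returning to the stack.

Request:
play_rows(
  rows=[
    {"grip": 0.7,"xyz": [0,0,0],"turn": 0},
    {"grip": 0.7,"xyz": [0,0,0],"turn": 0},
    {"grip": 0.7,"xyz": [0,0,0],"turn": 0},
    {"grip": 0.7,"xyz": [0,0,0],"turn": 0},
    {"grip": 0.7,"xyz": [-10,0,0],"turn": 0},
    {"grip": 0.7,"xyz": [-35,0,0],"turn": 0},
    {"grip": 1,"xyz": [-70,0,0],"turn": 0},
    {"grip": 1,"xyz": [-90,0,30],"turn": 0},
    {"grip": 1,"xyz": [-100,-6,68],"turn": 0},
    {"grip": 1,"xyz": [-100,-12,106],"turn": 0},
  ],
)

```text
time_s: 14.1
tcp_pos: [0.5489, 0.2637, 0.1708]
tcp_rot: [0.002, 1.563, 0.003]
wrist_force: [1.1, 0.8, 0.5]
opening: 1.003
```

Request:
play_rows(
  rows=[
    {"grip": 1,"xyz": [0,0,35],"turn": 0},
    {"grip": 1,"xyz": [0,0,55],"turn": 0},
    {"grip": 1,"xyz": [0,0,63],"turn": 0},
    {"grip": 1,"xyz": [0,0,63],"turn": 0},
    {"grip": 1,"xyz": [0,0,63],"turn": 0},
  ],
)

```text
time_s: 14.52
tcp_pos: [0.6076, 0.2623, 0.1651]
tcp_rot: [0.001, 1.573, -0.001]
wrist_force: [-0.6, -0.4, -0.2]
opening: 0.999
```

Run:
```python
from h import *
import pickle
w=snap('wrist');s=snap('scene');t=snap('top');st=sensors.sense();print(st['tcp_pos'],st['wrist_force'])
pickle.dump((s,w,t),open('w9.pkl','wb'))
im=w['img'].astype(int)
m=((im[:,:,0]-im[:,:,2]>25)).astype(np.uint8);m[:,:200]=0;m[:,330:]=0;m[:120]=0;m[250:]=0
ys,xs=np.nonzero(m);print(xs.min(),xs.max(),ys.min(),ys.max())
for y in list(range(ys.min()+4,ys.max(),8))+[ys.max()-2]:
    r=xs[ys==y];print(y,r.min(),r.max(),(r.min()+r.max())/2)
for z,r in ((.052,.02975),(.026,.0345)):
        q=np.array([proj(w,[.6085+r*np.cos(t),.262+r*np.sin(t),z]) for t in np.linspace(0,6.28,60)]);print(z,q.min(0),q.max(0))
a=cv2.resize(s['img'][190:270,195:295],(400,320),interpolation=cv2.INTER_CUBIC)
b=cv2.resize(w['img'],(400,300),interpolation=cv2.INTER_CUBIC)
c=np.zeros((320,800,3),np.uint8);c[:320,:400]=a;c[:300,400:]=b
cv2.imwrite('pics/t9.png',c[:,:,::-1])
```

```text
[0.60682554 0.26264626 0.16510816] [ 0.47111003 -0.32338825  0.01639219]
226 289 148 215
152 242 274 258.0
160 233 283 258.0
168 229 287 258.0
176 226 289 257.5
184 226 289 257.5
192 229 288 258.5
200 233 285 259.0
208 240 278 259.0
213 248 270 259.0
0.052 [228.41225499 158.18676421] [290.96867856 217.8308403 ]
0.026 [226.52181302 148.30933391] [292.96064226 212.2230283 ]
```

View pics/t9.png

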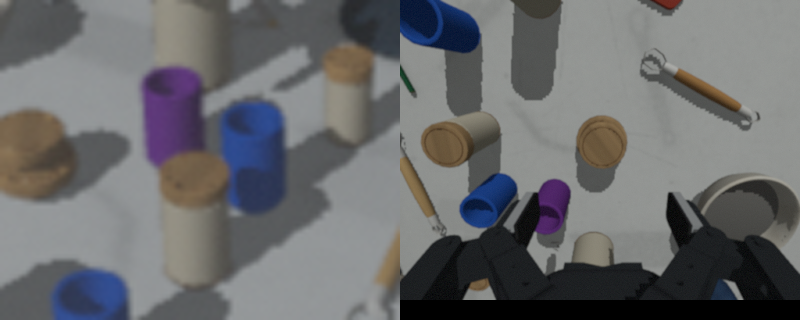

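The small jar is closed flat. The medium lid is centred near px (259,186), about (0.608, 0.2625). Grasping it.

Request:
play_rows(
  rows=[
    {"grip": 1,"xyz": [35,0,1],"turn": 0},
    {"grip": 1,"xyz": [70,0,1],"turn": 0},
    {"grip": 1,"xyz": [105,0,1],"turn": 0},
    {"grip": 1,"xyz": [125,0,1],"turn": 0},
    {"grip": 1,"xyz": [135,0,0],"turn": 0},
    {"grip": 1,"xyz": [138,0,0],"turn": 0},
    {"grip": 1,"xyz": [138,0,0],"turn": 0},
    {"grip": 1,"xyz": [138,0,0],"turn": 0},
  ],
)

```text
time_s: 15.33
tcp_pos: [0.6098, 0.263, 0.0294]
tcp_rot: [0.001, 1.568, 0.0]
wrist_force: [-0.4, 0.7, -0.6]
opening: 0.997
```

Request:
play_rows(
  rows=[
    {"grip": 1,"xyz": [1,0,-2],"turn": 0},
    {"grip": 0,"xyz": [1,0,-2],"turn": 0},
    {"grip": 0,"xyz": [1,0,-2],"turn": 0},
    {"grip": 0,"xyz": [1,0,-2],"turn": 0},
    {"grip": 0,"xyz": [1,0,-2],"turn": 0},
    {"grip": 0,"xyz": [1,0,-2],"turn": 0},
    {"grip": 0,"xyz": [1,0,-2],"turn": 0},
    {"grip": 0,"xyz": [1,0,-2],"turn": 0},
  ],
)

```text
time_s: 16.0
tcp_pos: [0.6081, 0.2628, 0.0282]
tcp_rot: [0.002, 1.568, -0.0]
wrist_force: [0.1, -0.4, 5.9]
opening: 0.671
```

Request:
play_rows(
  rows=[
    {"grip": 0,"xyz": [-3,0,0],"turn": 0},
    {"grip": 0,"xyz": [-10,0,0],"turn": 0},
    {"grip": 0,"xyz": [-25,0,0],"turn": 0},
    {"grip": 0,"xyz": [-50,0,0],"turn": 0},
    {"grip": 0,"xyz": [-80,0,0],"turn": 0},
    {"grip": 0,"xyz": [-110,0,0],"turn": 0},
    {"grip": 0,"xyz": [-135,0,0],"turn": 0},
    {"grip": 0,"xyz": [-140,0,0],"turn": 0},
    {"grip": 0,"xyz": [-140,0,0],"turn": 0},
    {"grip": 0,"xyz": [-140,0,0],"turn": 0},
  ],
)

```text
time_s: 16.83
tcp_pos: [0.6061, 0.2622, 0.1662]
tcp_rot: [0.001, 1.571, -0.001]
wrist_force: [-0.3, -0.2, -0.5]
opening: 0.668
```

Run:
```python
from h import *
import pickle
w=snap('wrist');st=sensors.sense();p=st['tcp_pos'];print(p,st['wrist_force'])
for dz in(.01,.02,.024):print(dz,proj(w,p+[0,0,dz]))
for n,q in dict(lidlarge=(.607,.2605,.026),medium=(.5306,.4387,.082),large=(.59,.068,.092)).items():print(n,proj(w,q))
cv2.imwrite('pics/w10.png',w['img'][:,:,::-1])
t,=pickle.load(open('w9.pkl','rb'))[2:]
im=t['img'].astype(int)
```

```text
[0.60522409 0.26192483 0.16457137] [-0.81027062  0.37678438 -0.43434517]
0.01 [255.95193102 256.95574027]
0.02 [255.69285234 267.40996391]
0.024 [255.57936767 271.98924525]
lidlarge [259.53459747 182.44484189]
medium [143.30815947 -53.68022001]
large [243.07086623 378.76138855]
```

View pics/w10.png

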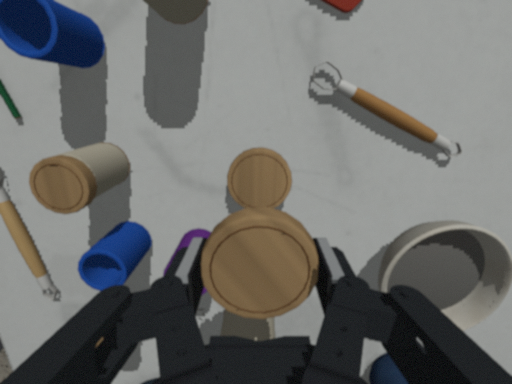

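Medium lid held at (259,266); the last (large) lid is standing at (260,180). Carrying to the medium jar.

Request:
play_rows(
  rows=[
    {"grip": 0,"xyz": [0,32,-14],"turn": 0},
    {"grip": 0,"xyz": [0,68,-29],"turn": 0},
    {"grip": 0,"xyz": [0,104,-44],"turn": 0},
    {"grip": 0,"xyz": [0,138,-58],"turn": 0},
    {"grip": 0,"xyz": [5,162,-68],"turn": 0},
    {"grip": 0,"xyz": [20,174,-74],"turn": 0},
    {"grip": 0,"xyz": [40,177,-75],"turn": 0},
    {"grip": 0,"xyz": [60,177,-75],"turn": 0},
    {"grip": 0,"xyz": [68,177,-75],"turn": 0},
    {"grip": 0,"xyz": [68,177,-75],"turn": 0},
  ],
)

```text
time_s: 17.72
tcp_pos: [0.5284, 0.4364, 0.0919]
tcp_rot: [-0.004, 1.58, -0.006]
wrist_force: [-1.3, -0.7, -1.2]
opening: 0.666
```

Request:
play_rows(
  rows=[
    {"grip": 0,"xyz": [0,0,0],"turn": 0},
    {"grip": 0,"xyz": [0,0,0],"turn": 0},
    {"grip": 0,"xyz": [0,0,0],"turn": 0},
  ],
)

```text
time_s: 17.97
tcp_pos: [0.5331, 0.4395, 0.0999]
tcp_rot: [0.003, 1.568, -0.0]
wrist_force: [0.5, 0.6, 0.3]
opening: 0.671
```

Request:
play_rows(
  rows=[
    {"grip": 0,"xyz": [4,0,-2],"turn": 0},
    {"grip": 0,"xyz": [8,0,-2],"turn": 0},
    {"grip": 0,"xyz": [12,0,-2],"turn": 0},
    {"grip": 0,"xyz": [15,0,-2],"turn": 0},
    {"grip": 0,"xyz": [18,0,-2],"turn": 0},
    {"grip": 0,"xyz": [21,0,-2],"turn": 0},
    {"grip": 0,"xyz": [22,0,-2],"turn": 0},
    {"grip": 0,"xyz": [22,0,-2],"turn": 0},
    {"grip": 0,"xyz": [22,0,-2],"turn": 0},
  ],
)

```text
time_s: 18.72
tcp_pos: [0.5306, 0.4398, 0.0775]
tcp_rot: [0.001, 1.569, -0.0]
wrist_force: [-0.4, -0.7, 5.4]
opening: 0.669
```

Request:
play_rows(
  rows=[
    {"grip": 0,"xyz": [0,-1,0],"turn": 0},
    {"grip": 0,"xyz": [1,-1,0],"turn": 0},
    {"grip": 0,"xyz": [2,-1,0],"turn": 0},
    {"grip": 0,"xyz": [2,-1,0],"turn": 0},
  ],
)

```text
time_s: 19.05
tcp_pos: [0.5319, 0.4396, 0.0771]
tcp_rot: [0.003, 1.566, 0.002]
wrist_force: [-0.0, -1.5, 8.1]
opening: 0.671
```

Request:
play_rows(
  rows=[
    {"grip": 0,"xyz": [-4,0,0],"turn": 0},
    {"grip": 0,"xyz": [-4,-3,-1],"turn": 0},
    {"grip": 0,"xyz": [-4,-3,-1],"turn": 0},
    {"grip": 0,"xyz": [-2,-3,-1],"turn": 0},
    {"grip": 0,"xyz": [0,-3,-1],"turn": 0},
    {"grip": 0,"xyz": [1,-3,-1],"turn": 0},
    {"grip": 0,"xyz": [2,-3,-1],"turn": 0},
    {"grip": 0,"xyz": [2,-3,-1],"turn": 0},
  ],
)

```text
time_s: 19.72
tcp_pos: [0.5315, 0.4365, 0.0771]
tcp_rot: [0.003, 1.565, 0.001]
wrist_force: [-0.2, -2.5, 14.6]
opening: 0.669
```

Run:
```python
from h import *
import pickle
w=snap('wrist','w11.png');s=snap('scene','s11.png');st=sensors.sense();p=st['tcp_pos'];print(p,st['wrist_force'],st['torque'])
for n,im in(('w',w['img'].astype(int)),('s',s['img'].astype(int))):
    m=((im[:,:,0]-im[:,:,2]>25)).astype(np.uint8)
    if n=='w': m[:,:190]=0;m[:,330:]=0;m[:180]=0;m[330:]=0
    else: m[:225]=0;m[290:]=0;m[:,:150]=0;m[:,200:]=0
    ys,xs=np.nonzero(m);print(n,xs.min(),xs.max(),ys.min(),ys.max())
    for y in range(ys.min(),ys.max()+1,6):
        r=xs[ys==y];print(y,r.min(),r.max(),(r.min()+r.max())/2)
# scene predicted lid top/bottom disc & rim
for z,r in((.096,.02975),(.082,.02975),(.082,.02875)):
    q=np.array([proj(s,[.5305+r*np.cos(t),.4387+r*np.sin(t),z]) for t in np.linspace(0,6.28,60)]);print('pred scene',z,q.min(0),q.max(0))
    q=np.array([proj(w,[p[0]+r*np.cos(t),p[1]+r*np.sin(t),z+.004]) for t in np.linspace(0,6.28,60)]);print('pred wrist lid',z+.004,q.min(0),q.max(0))
# jar sides below lid in wrist
for y in (190,196,202):print(y,w['img'][y,200:320:8].sum(1).tolist())
print('jar rim px',proj(w,(.5305,.4387,.082)), proj(w,(.5305,.4387,0)))
```

```text
[0.5315245  0.43652309 0.07702163] [-1.78132003 -2.34278618 15.28723246] [-0.48795976 -0.01889437 -0.09573148]
w 201 317 206 318
206 265 265 265.0
212 234 286 260.0
218 224 295 259.5
224 218 302 260.0
230 214 306 260.0
236 210 310 260.0
242 206 313 259.5
248 203 315 259.0
254 202 317 259.5
260 201 317 259.0
266 201 317 259.0
272 201 315 258.0
278 202 315 258.5
284 203 313 258.0
290 208 310 259.0
296 211 307 259.0
302 217 301 259.0
308 225 293 259.0
314 236 281 258.5
s 157 199 225 260
225 197 199 198.0
231 196 199 197.5
237 158 199 178.5
243 174 176 175.0
249 165 179 172.0
255 165 179 172.0
pred scene 0.096 [162.73010971 243.25870949] [186.8814651  258.59868265]
pred wrist lid 0.1 [197.2896918  216.31010282] [318.15567412 320.75445605]
pred scene 0.082 [163.57834612 247.52704153] [187.53263418 263.00071944]
pred wrist lid 0.08600000000000001 [202.61569452 205.46893124] [312.88256379 302.56191923]
pred scene 0.082 [163.9860866  247.77248507] [187.1345216  262.72519754]
pred wrist lid 0.08600000000000001 [204.47904837 207.30772784] [311.02186187 301.11406705]
190 [425, 416, 408, 362, 310, 349, 367, 376, 386, 383, 384, 363, 438, 437, 434]
196 [414, 402, 412, 282, 325, 351, 366, 379, 390, 381, 380, 366, 357, 440, 440]
202 [405, 399, 417, 270, 331, 361, 418, 404, 385, 398, 416, 381, 353, 439, 438]
jar rim px [255.96959619 249.65287404] [256.67112283 199.58501376]
```

Contact height is the same (0.077) at two y positions, and the moment points to x of about +25 mm. So a fingertip is landing on the jar's rim beside the disc, not the plug. Nudging +x and recentring y.

Request:
play_rows(
  rows=[
    {"grip": 0,"xyz": [-6,0,0],"turn": 0},
    {"grip": 0,"xyz": [-6,2,2],"turn": 0},
    {"grip": 0,"xyz": [-6,2,2],"turn": 0},
    {"grip": 0,"xyz": [-4,2,2],"turn": 0},
    {"grip": 0,"xyz": [-2,2,2],"turn": 0},
    {"grip": 0,"xyz": [-1,2,2],"turn": 0},
    {"grip": 0,"xyz": [0,2,2],"turn": 0},
    {"grip": 0,"xyz": [0,2,2],"turn": 0},
  ],
)

```text
time_s: 20.48
tcp_pos: [0.5342, 0.4388, 0.0758]
tcp_rot: [0.003, 1.563, 0.002]
wrist_force: [1.0, -0.8, 12.3]
opening: 0.667
```

Run:
```python
from h import *
st=sensors.sense();print(st['tcp_pos'],st['wrist_force'],st['torque'])
```

```text
[0.53417454 0.4388088  0.07582982] [ 0.97995985 -0.80778126 12.26003033] [-0.27635977 -0.47325493 -0.02243914]
```

Request:
play_rows(
  rows=[
    {"grip": 0,"xyz": [-4,0,-1],"turn": 0},
    {"grip": 0,"xyz": [-4,0,-2],"turn": 0},
    {"grip": 0,"xyz": [-4,0,-2],"turn": 0},
    {"grip": 0,"xyz": [-4,0,-2],"turn": 0},
  ],
)

```text
time_s: 20.82
tcp_pos: [0.5302, 0.4379, 0.0772]
tcp_rot: [0.001, 1.567, 0.0]
wrist_force: [2.2, -0.9, 6.5]
opening: 0.672
```

Run:
```python
from h import *
w=snap('wrist');s=snap('scene');st=sensors.sense();print(st['tcp_pos'],st['wrist_force'],st['torque'])
a=cv2.resize(s['img'][225:305,125:225],(400,320),interpolation=cv2.INTER_CUBIC)
b=cv2.resize(w['img'][130:330,160:360],(400,400),interpolation=cv2.INTER_CUBIC)
c=np.zeros((400,800,3),np.uint8);c[:320,:400]=a;c[:,400:]=b
cv2.imwrite('pics/t12.png',c[:,:,::-1])
```

```text
[0.53020544 0.43782972 0.07718132] [ 1.0906477  -0.47102232  7.57352497] [-0.06600713 -0.48348065 -0.00614962]
```

View pics/t12.png

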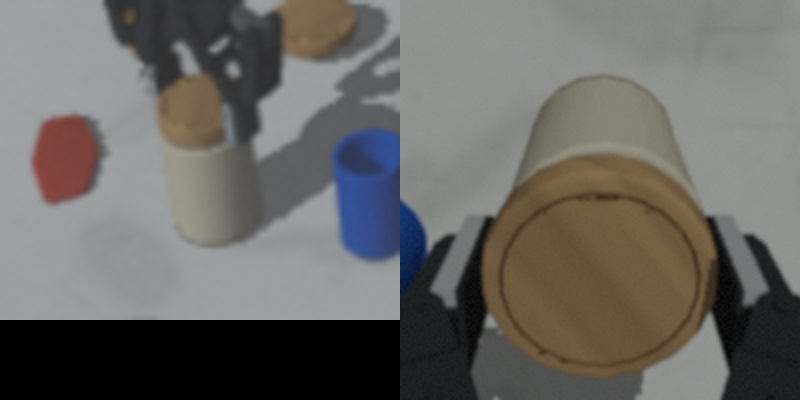

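The wrist view shows the jar's centre about 2 mm to +x of the lid, with the plug already inside the mouth. I'll unload, recentre +2 mm and let the lid drop the last few millimetres.

Request:
play_rows(
  rows=[
    {"grip": 0,"xyz": [-3,0,0],"turn": 0},
    {"grip": 0,"xyz": [-4,1,2],"turn": 0},
    {"grip": 0,"xyz": [-4,1,2],"turn": 0},
    {"grip": 0,"xyz": [-4,1,2],"turn": 0},
    {"grip": 0,"xyz": [-3,1,2],"turn": 0},
    {"grip": 0,"xyz": [-2,1,2],"turn": 0},
    {"grip": 0,"xyz": [-1,1,2],"turn": 0},
    {"grip": 0,"xyz": [-1,1,2],"turn": 0},
  ],
)

```text
time_s: 21.58
tcp_pos: [0.5309, 0.4385, 0.0776]
tcp_rot: [0.001, 1.57, -0.001]
wrist_force: [-0.9, -1.4, 2.2]
opening: 0.672
```

Run:
```python
from h import *
st=sensors.sense();print(st['tcp_pos'],st['wrist_force'],st['torque'])
```

```text
[0.53093661 0.4385316  0.07763984] [-0.88021697 -1.37216813  2.22175823] [-0.07007858  0.02911255  0.02246424]
```

Request:
play_rows(
  rows=[
    {"grip": 0,"xyz": [-1,0,1],"turn": 0},
    {"grip": 0.8,"xyz": [-1,0,1],"turn": 0},
    {"grip": 0.8,"xyz": [-1,0,1],"turn": 0},
    {"grip": 0.8,"xyz": [-1,0,1],"turn": 0},
    {"grip": 0.8,"xyz": [-1,0,1],"turn": 0},
    {"grip": 0.9,"xyz": [-20,0,1],"turn": 0},
    {"grip": 1,"xyz": [-50,0,1],"turn": 0},
    {"grip": 1,"xyz": [-85,-10,20],"turn": 0},
    {"grip": 1,"xyz": [-90,-40,40],"turn": 0},
    {"grip": 1,"xyz": [-90,-75,60],"turn": 0},
  ],
)

```text
time_s: 22.42
tcp_pos: [0.5936, 0.366, 0.173]
tcp_rot: [0.002, 1.562, 0.006]
wrist_force: [-0.5, -0.4, -0.4]
opening: 0.997
```

Request:
play_rows(
  rows=[
    {"grip": 1,"xyz": [0,-40,10],"turn": 0},
    {"grip": 1,"xyz": [0,-80,15],"turn": 0},
    {"grip": 1,"xyz": [0,-98,16],"turn": 0},
    {"grip": 1,"xyz": [0,-102,16],"turn": 0},
    {"grip": 1,"xyz": [0,-102,16],"turn": 0},
    {"grip": 1,"xyz": [0,-102,16],"turn": 0},
  ],
)

```text
time_s: 22.92
tcp_pos: [0.6064, 0.2621, 0.1673]
tcp_rot: [0.002, 1.571, -0.0]
wrist_force: [0.2, 0.2, -0.9]
opening: 1.0
```

Run:
```python
from h import *
import pickle
w=snap('wrist');s=snap('scene');t=snap('top');st=sensors.sense();print(st['tcp_pos'],st['opening'])
pickle.dump((s,w,t),open('w13.pkl','wb'))
def blob(im,box,th=25):
    x0,x1,y0,y1=box;im=im.astype(int);m=(im[:,:,0]-im[:,:,2]>th);m=m[y0:y1,x0:x1];ys,xs=np.nonzero(m)
    return xs.min()+x0,xs.max()+x0,ys.min()+y0,ys.max()+y0,len(xs)
print('wrist large lid',blob(w['img'],(190,330,120,250)))
q=np.array([proj(w,[.607+.0345*np.cos(a),.2605+.0345*np.sin(a),z]) for a in np.linspace(0,6.28,60) for z in(.012,.026)]);print('pred',q.min(0),q.max(0))
print('scene med lid',blob(s['img'],(150,200,225,290)))
def pr(s,c,r,zs):
    q=np.array([proj(s,[c[0]+r*np.cos(a),c[1]+r*np.sin(a),z]) for a in np.linspace(0,6.28,60) for z in zs]);return q.min(0).round(1),q.max(0).round(1)
print('pred seated',pr(s,(.5315,.4387),.02975,(.082,.096)))
print('scene small lid',blob(s['img'],(225,265,210,262)),pr(s,(.4395,.2745),.025,(.072,.086)))
c=np.zeros((500,800,3),np.uint8)
c[:320,:400]=cv2.resize(s['img'][225:305,125:225],(400,320),interpolation=cv2.INTER_CUBIC)
c[:300,400:]=cv2.resize(w['img'],(400,300))
c[300:500,400:]=cv2.resize(t['img'][160:240,90:250],(400,200),interpolation=cv2.INTER_CUBIC)
cv2.imwrite('pics/t13.png',c[:,:,::-1])
```

```text
[0.60620863 0.2630506  0.16730776] 0.9990080902712976
wrist large lid (np.int64(227), np.int64(290), np.int64(148), np.int64(210), 3177)
pred [226.26905476 147.06884067] [292.12302708 212.62505087]
scene med lid (np.int64(151), np.int64(199), np.int64(225), np.int64(262), 458)
pred seated (array([162.4, 243.1]), array([187.2, 262.9]))
scene small lid (np.int64(235), np.int64(251), np.int64(228), np.int64(241), 182) (array([233.6, 226.8]), array([252., 242.]))
```

```bash
cat >> h.py <<'E'
def blobs(im,th=25,amin=60):
    im=im.astype(int);m=((im[:,:,0]-im[:,:,2]>th)).astype(np.uint8)
    n,l,st,c=cv2.connectedComponentsWithStats(m)
    return [(st[i].tolist(),c[i].round(1).tolist()) for i in range(1,n) if st[i][4]>amin]
def pr(s,c,r,zs):
    q=np.array([proj(s,[c[0]+r*np.cos(a),c[1]+r*np.sin(a),z]) for a in np.linspace(0,6.28,60) for z in zs]);return q.min(0).round(1).tolist(),(q.max(0)-q.min(0)).round(1).tolist()
E
python3 - <<'E'
from h import *
import pickle
s,w,t=pickle.load(open('w13.pkl','rb'))
for n,c,r,z in(('med',(.5315,.4387),.02975,.082),('small',(.4395,.2745),.025,.072),('tiny',(.4317,.0768),.02025,.062)):
    print(n,'scene pred',pr(s,c,r,(z,z+.014)),'top pred',pr(t,c,r,(z,z+.014)))
print('scene',[b for b in blobs(s['img']) if 150<b[1][0]<300 and 180<b[1][1]<290])
print('top',[b for b in blobs(t['img'],15,40) if 85<b[1][0]<270 and 145<b[1][1]<250])
# cross-section through medium lid/jar axis column in the scene
for y in range(236,296,3): print(y,s['img'][y,160:192:4].tolist())
E
```

```text
med scene pred ([162.4, 243.1], [24.8, 19.7]) top pred ([91.1, 178.8], [24.3, 22.6])
small scene pred ([233.6, 226.8], [18.4, 15.2]) top pred ([153.6, 216.7], [20.0, 18.9])
tiny scene pred ([275.2, 200.2], [12.9, 10.6]) top pred ([229.9, 223.3], [15.3, 15.3])
scene [([276, 201, 12, 10, 95], [281.5, 205.8]), ([151, 221, 10, 17, 74], [155.4, 229.5]), ([192, 224, 22, 15, 254], [202.1, 230.7]), ([235, 228, 17, 14, 182], [242.5, 234.5]), ([289, 240, 12, 22, 93], [294.7, 251.1]), ([164, 245, 23, 18, 308], [174.1, 253.0])]
top [([23, 90, 159, 294, 24683], [114.4, 247.3]), ([165, 157, 24, 24, 452], [176.3, 168.4]), ([230, 224, 16, 15, 189], [237.3, 231.1])]
236 [[123, 104, 84], [91, 92, 93], [144, 146, 148], [140, 143, 144], [141, 144, 146], [146, 149, 150], [149, 152, 153], [148, 151, 153]]
239 [[166, 167, 167], [91, 92, 93], [117, 119, 120], [138, 141, 143], [144, 147, 149], [148, 151, 152], [149, 152, 153], [148, 151, 151]]
242 [[123, 124, 124], [109, 110, 110], [92, 94, 94], [142, 145, 146], [147, 150, 150], [148, 152, 153], [148, 151, 153], [148, 152, 154]]
245 [[137, 141, 141], [130, 1
[... 1571 characters left out ...]
78]]
281 [[142, 146, 147], [147, 151, 152], [143, 142, 140], [146, 142, 130], [133, 130, 119], [117, 114, 105], [92, 91, 84], [84, 84, 80]]
284 [[138, 142, 143], [142, 145, 147], [148, 151, 152], [139, 135, 124], [133, 131, 120], [117, 115, 106], [89, 86, 80], [123, 126, 127]]
287 [[139, 141, 143], [141, 143, 145], [145, 149, 150], [149, 152, 154], [145, 147, 148], [143, 146, 148], [142, 145, 147], [141, 145, 146]]
290 [[140, 143, 144], [139, 142, 143], [142, 145, 147], [147, 150, 151], [147, 151, 153], [148, 151, 153], [149, 152, 153], [148, 150, 152]]
293 [[137, 140, 141], [138, 142, 143], [139, 143, 144], [147, 150, 152], [149, 152, 153], [148, 152, 154], [149, 152, 154], [149, 153, 154]]
```

The medium lid's outline in the scene view (164–187, 245–263) matches the seated prediction. Now the large lid, gripped a bit higher so the tips stay above the disc's underside.

Request:
play_rows(
  rows=[
    {"grip": 1,"xyz": [35,-2,0],"turn": 0},
    {"grip": 1,"xyz": [70,-2,0],"turn": 0},
    {"grip": 1,"xyz": [105,-2,0],"turn": 0},
    {"grip": 1,"xyz": [130,-2,0],"turn": 0},
    {"grip": 1,"xyz": [145,-2,0],"turn": 0},
    {"grip": 1,"xyz": [155,-2,0],"turn": 0},
    {"grip": 1,"xyz": [157,-2,0],"turn": 0},
    {"grip": 1,"xyz": [157,-2,0],"turn": 0},
    {"grip": 1,"xyz": [157,-2,0],"turn": 0},
  ],
)

```text
time_s: 23.82
tcp_pos: [0.6083, 0.2602, 0.0123]
tcp_rot: [0.001, 1.567, 0.0]
wrist_force: [0.3, 0.1, 0.8]
opening: 0.998
```

Request:
play_rows(
  rows=[
    {"grip": 1,"xyz": [3,0,-2],"turn": 0},
    {"grip": 1,"xyz": [6,0,-2],"turn": 0},
    {"grip": 1,"xyz": [6,0,-2],"turn": 0},
    {"grip": 1,"xyz": [6,0,-2],"turn": 0},
  ],
)

```text
time_s: 24.15
tcp_pos: [0.6046, 0.2593, 0.0047]
tcp_rot: [0.001, 1.57, -0.001]
wrist_force: [-0.4, -0.6, 0.6]
opening: 1.001
```

Request:
play_rows(
  rows=[
    {"grip": 0,"xyz": [0,1,1],"turn": 0},
    {"grip": 0,"xyz": [0,1,1],"turn": 0},
    {"grip": 0,"xyz": [0,1,1],"turn": 0},
    {"grip": 0,"xyz": [0,1,1],"turn": 0},
    {"grip": 0,"xyz": [0,1,1],"turn": 0},
    {"grip": 0,"xyz": [0,1,1],"turn": 0},
  ],
)

```text
time_s: 24.65
tcp_pos: [0.6068, 0.2608, 0.0056]
tcp_rot: [0.001, 1.568, -0.0]
wrist_force: [0.7, -0.2, 5.8]
opening: 0.78
```

Request:
play_rows(
  rows=[
    {"grip": 0,"xyz": [-3,0,0],"turn": 0},
    {"grip": 0,"xyz": [-8,0,0],"turn": 0},
    {"grip": 0,"xyz": [-18,0,0],"turn": 0},
    {"grip": 0,"xyz": [-38,0,0],"turn": 0},
    {"grip": 0,"xyz": [-65,0,0],"turn": 0},
    {"grip": 0,"xyz": [-95,0,0],"turn": 0},
    {"grip": 0,"xyz": [-125,0,0],"turn": 0},
    {"grip": 0,"xyz": [-145,0,0],"turn": 0},
    {"grip": 0,"xyz": [-150,0,0],"turn": 0},
    {"grip": 0,"xyz": [-150,0,0],"turn": 0},
  ],
)

```text
time_s: 25.48
tcp_pos: [0.607, 0.2608, 0.1572]
tcp_rot: [0.002, 1.566, 0.0]
wrist_force: [-0.1, -0.2, -0.0]
opening: 0.78
```

Run:
```python
from h import *
import pickle
w=snap('wrist','w14.png');st=sensors.sense();p=st['tcp_pos'];print(p,st['opening'],st['wrist_force'])
print('wrist',[b for b in blobs(w['img']) if b[0][4]>500])
print('pred held top',pr(w,p[:2],.0345,(p[2]+.021,)))
print('large jar px',proj(w,(.5905,.068,.092)))
```

```text
[0.60552307 0.26034485 0.15467395] 0.7745261078786324 [-0.29436241  0.8538252  -1.12541055]
wrist [([353, 86, 88, 56, 1455], [395.8, 114.1]), ([18, 156, 70, 61, 3245], [51.9, 185.1]), ([192, 196, 135, 126, 13165], [259.2, 258.2]), ([0, 203, 38, 79, 1116], [15.9, 246.8])]
pred held top ([186.7, 204.3], [135.9, 118.1])
large jar px [241.78254954 386.58647184]
```

The large lid is held level and centred (blob 192–327, predicted 187–323). Carrying to the large jar.

Request:
play_rows(
  rows=[
    {"grip": 0,"xyz": [0,-32,-2],"turn": 0},
    {"grip": 0,"xyz": [0,-70,-5],"turn": 0},
    {"grip": 0,"xyz": [0,-110,-9],"turn": 0},
    {"grip": 0,"xyz": [0,-145,-12],"turn": 0},
    {"grip": 0,"xyz": [0,-172,-14],"turn": 0},
    {"grip": 0,"xyz": [10,-186,-15],"turn": 0},
    {"grip": 0,"xyz": [25,-192,-15],"turn": 0},
    {"grip": 0,"xyz": [40,-192,-15],"turn": 0},
    {"grip": 0,"xyz": [48,-192,-15],"turn": 0},
    {"grip": 0,"xyz": [48,-192,-15],"turn": 0},
  ],
)

```text
time_s: 26.37
tcp_pos: [0.5867, 0.0687, 0.1013]
tcp_rot: [0.001, 1.58, -0.0]
wrist_force: [-0.7, 0.2, -1.3]
opening: 0.78
```

Request:
play_rows(
  rows=[
    {"grip": 0,"xyz": [0,0,0],"turn": 0},
    {"grip": 0,"xyz": [0,0,0],"turn": 0},
    {"grip": 0,"xyz": [0,0,0],"turn": 0},
  ],
)

```text
time_s: 26.62
tcp_pos: [0.5911, 0.069, 0.1071]
tcp_rot: [0.0, 1.569, -0.0]
wrist_force: [0.1, -0.2, -0.6]
opening: 0.779
```

Run:
```python
from h import *
w=snap('wrist','w15.png');st=sensors.sense();p=st['tcp_pos'];print(p,st['opening'],st['wrist_force'])
im=w['img'].astype(int)
# cream jar edges above lid in image
for y in range(150,215,6):
    d=im[y,:,0]-im[y,:,2]; xs=np.nonzero((d>8)&(d<25))[0]; xs=xs[(xs>180)&(xs<340)]
    print(y,xs.min() if len(xs) else None,xs.max() if len(xs) else None,len(xs))
print(blobs(w['img'],25,3000)[:3])
for z in(0,.03,.06,.092):print(z,pr(w,(.5905,.0685),.0335,(z,)))
```

```text
[0.59121273 0.06887771 0.1073086 ] 0.7789824467484032 [-0.12483734  0.4896844  -0.38051922]
150 None None 0
156 255 264 8
162 239 280 42
168 232 287 56
174 227 292 66
180 226 294 69
186 223 296 74
192 221 299 79
198 218 301 39
204 216 304 17
210 213 307 6
[([192, 195, 135, 126, 13249], [259.2, 257.7])]
0 ([221.7, 155.5], [72.0, 68.5])
0.03 ([217.1, 162.7], [80.7, 75.8])
0.06 ([211.2, 172.1], [91.9, 84.9])
0.092 ([202.9, 185.5], [107.9, 97.2])
```

The jar silhouette centre (about 260) and lid centre (259) line up. Lowering.

Request:
play_rows(
  rows=[
    {"grip": 0,"xyz": [4,0,0],"turn": 0},
    {"grip": 0,"xyz": [8,0,0],"turn": 0},
    {"grip": 0,"xyz": [12,0,0],"turn": 0},
    {"grip": 0,"xyz": [15,0,0],"turn": 0},
    {"grip": 0,"xyz": [17,0,0],"turn": 0},
    {"grip": 0,"xyz": [19,0,0],"turn": 0},
    {"grip": 0,"xyz": [19,0,0],"turn": 0},
    {"grip": 0,"xyz": [19,0,0],"turn": 0},
  ],
)

```text
time_s: 27.33
tcp_pos: [0.5902, 0.0684, 0.0871]
tcp_rot: [0.001, 1.571, -0.001]
wrist_force: [-0.8, -0.2, -0.6]
opening: 0.782
```

Request:
play_rows(
  rows=[
    {"grip": 0,"xyz": [1,0,0],"turn": 0},
    {"grip": 0,"xyz": [2,0,0],"turn": 0},
    {"grip": 0,"xyz": [2,0,0],"turn": 0},
  ],
)

```text
time_s: 27.58
tcp_pos: [0.5907, 0.0684, 0.0856]
tcp_rot: [0.001, 1.57, -0.001]
wrist_force: [0.5, 0.5, -0.4]
opening: 0.781
```

Request:
play_rows(
  rows=[
    {"grip": 1,"xyz": [0,0,0],"turn": 0},
    {"grip": 1,"xyz": [0,0,0],"turn": 0},
    {"grip": 1,"xyz": [0,0,0],"turn": 0},
    {"grip": 1,"xyz": [0,0,0],"turn": 0},
    {"grip": 1,"xyz": [-10,0,0],"turn": 0},
    {"grip": 1,"xyz": [-40,0,0],"turn": 0},
    {"grip": 1,"xyz": [-80,0,0],"turn": 0},
    {"grip": 1,"xyz": [-120,0,0],"turn": 0},
    {"grip": 1,"xyz": [-160,0,0],"turn": 0},
    {"grip": 1,"xyz": [-170,-30,0],"turn": 0},
  ],
)

```text
time_s: 28.42
tcp_pos: [0.5944, 0.042, 0.2653]
tcp_rot: [-0.001, 1.556, 0.005]
wrist_force: [1.8, 0.2, 1.4]
opening: 1.0
```

Request:
play_rows(
  rows=[
    {"grip": 1,"xyz": [0,-40,-10],"turn": 0},
    {"grip": 1,"xyz": [0,-80,-20],"turn": 0},
    {"grip": 1,"xyz": [0,-120,-30],"turn": 0},
    {"grip": 1,"xyz": [0,-160,-40],"turn": 0},
    {"grip": 1,"xyz": [0,-200,-50],"turn": 0},
    {"grip": 1,"xyz": [0,-240,-60],"turn": 0},
    {"grip": 1,"xyz": [0,-280,-70],"turn": 0},
    {"grip": 1,"xyz": [0,-310,-80],"turn": 0},
    {"grip": 1,"xyz": [0,-320,-80],"turn": 0},
    {"grip": 1,"xyz": [0,-320,-80],"turn": 0},
  ],
)

```text
time_s: 29.25
tcp_pos: [0.5095, -0.2841, 0.2561]
tcp_rot: [0.003, 1.57, -0.005]
wrist_force: [-0.1, 1.3, 0.2]
opening: 0.999
```

Run:
```python
from h import *
s=snap('scene');t=snap('top');st=sensors.sense();print(st['time_s'],st['tcp_pos'])
for n,c,r,z in(('med',(.5315,.4387),.02975,.082),('small',(.4395,.2745),.025,.072),('tiny',(.4317,.0768),.02025,.062),('large',(.5905,.0685),.0345,.092)):
    print(n,'scene pred',pr(s,c,r,(z,z+.014)),'top pred',pr(t,c,r,(z,z+.014)))
print('scene',[b for b in blobs(s['img']) if 150<b[1][0]<300 and 160<b[1][1]<290])
print('top',[b for b in blobs(t['img'],15,40) if 85<b[1][0]<270 and 145<b[1][1]<250])
c=np.zeros((600,800,3),np.uint8)
c[:420,:]=cv2.resize(s['img'][155:295,135:315],(800,622),interpolation=cv2.INTER_CUBIC)[40:460] if 0 else cv2.resize(s['img'][170:290,120:348],(800,420),interpolation=cv2.INTER_CUBIC)
c[420:,:]=cv2.resize(t['img'][155:240,80:458],(800,180),interpolation=cv2.INTER_CUBIC)
cv2.imwrite('pics/final.png',c[:,:,::-1])
```

```text
29.35 [ 0.51018855 -0.28093727  0.25564278]
med scene pred ([162.4, 243.1], [24.8, 19.7]) top pred ([91.1, 178.8], [24.3, 22.6])
small scene pred ([233.6, 226.8], [18.4, 15.2]) top pred ([153.6, 216.7], [20.0, 18.9])
tiny scene pred ([275.2, 200.2], [12.9, 10.6]) top pred ([229.9, 223.3], [15.3, 15.3])
large scene pred ([231.5, 176.7], [20.8, 13.6]) top pred ([228.6, 157.6], [26.2, 26.6])
scene [([232, 178, 20, 13, 200], [241.4, 183.7]), ([276, 202, 12, 9, 95], [281.5, 205.9]), ([151, 221, 10, 17, 74], [155.4, 229.5]), ([235, 228, 17, 14, 183], [242.6, 234.5]), ([289, 240, 12, 22, 93], [294.7, 251.1]), ([164, 245, 23, 18, 311], [174.2, 253.0])]
top [([101, 135, 25, 26, 369], [113.1, 147.7]), ([229, 158, 26, 27, 537], [241.7, 171.1]), ([92, 179, 24, 23, 411], [103.2, 190.2]), ([154, 217, 20, 19, 285], [163.6, 226.3]), ([230, 224, 16, 15, 186], [237.2, 231.1])]
```

View pics/final.png

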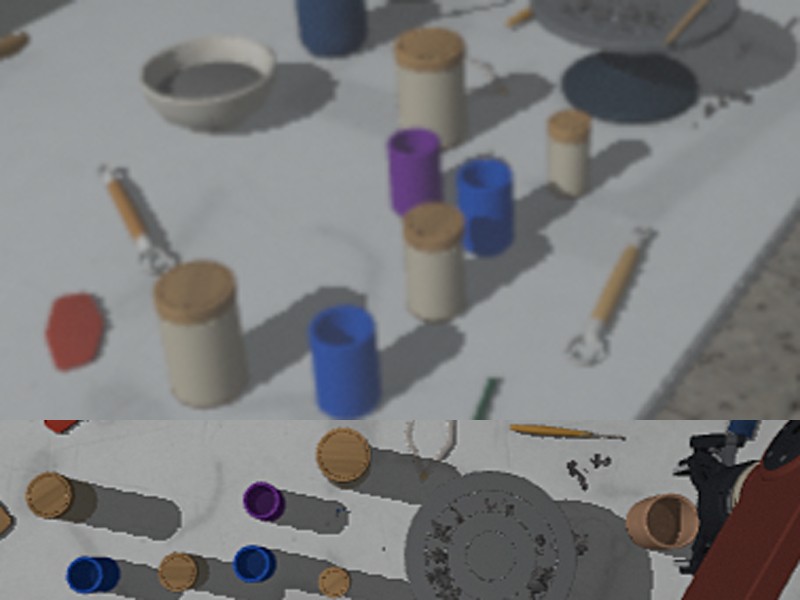

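All four jars are closed with flat lids. The cup and look-alikes are in place and the gripper is clear. Handing in.

```bash
python3 -c "
from rig import close_job
print(close_job())"
```

```text
the job is handed in; nothing more can be done
None
```

I took the stack apart from the top (tiny, small, medium, then large), put each lid on its matching jar, and handed the job in at about 29 s.

**Last checks:** In the final scene and top pictures, all four lid outlines are within about 2 px of the positions calculated for seated lids. No lid looks tilted, and the jars are upright. The arm never went down near the clay cup or the blue and purple look-alikes, and they look unmoved in the pictures. The gripper was clear of everything.

**What did not go smoothly:**
- **Small jar:** The lid caught once on the way in, at about 19 N. I moved it about 3 mm and it then seated at the calculated height.
- **Medium jar:** The gripper stopped about 5 mm high several times, at up to about 15 N. I think a fingertip was landing on the rim. I unloaded it and let the lid drop the last few millimetres, so I confirmed its seating from pictures and not by force.
- **Jar positions:** Those contacts may have nudged the small and medium jars by a millimetre or so. The pictures show no clear shift, but they can't rule out one that small.

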